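Dowel a cover plate onto a tilted machine head and hold it flush

TASK

Pick the blue cover plate off the grey bench block by its orange grip, put the steel dowel under it into the brass-ringed hole in the sloped aluminium face of the tilted head, and tilt the plate until it lies flush on that face all round, square with its edges. Keep hold of the grip and finish while still pressing the plate onto the face with a steady, gentle push of about 15 N (a colleague then fixes it): do not let go, and leave the other things on the bench where they are.

Things in the scene. Friction and masses are not known exactly. Their poses are not given: they have to be found in the camera images.
- plate: Loose blue plate 90 (x) x 70 (y) x 8 mm, 0.14-0.28 kg. Origin: centre of its underside; z up. On top, centred, an orange grip 32 (x) x 22 (y) mm, 8 to 48 mm above the origin: pinch it along y. Centred below, a 10 mm steel dowel points down 18 mm, its last 5 mm tapering to 6 mm. Half a turn about z makes no difference. Starts flat on the bench block.
- dowel_tip (a point): Lower end of the dowel, 18 mm below the plate's origin; axes as the plate's.
- seat (a point): Centre of the head's sloped top face, at the hole's mouth. Face 110 (x) x 90 (y) mm; z is its outward normal, x runs down the slope, y level along it. Hole 14 mm wide, straight along -z through the 30 mm head; a brass ring marks its mouth (nothing to catch on). Head clamped 0.15 to 0.45 rad from level, varying, sloping down away from the robot; it does not yield to a push.
- stage: Fixed stand of the aluminium head: base 150 x 150 x 16 mm, two grey ears 96 mm high at y = +/-58 mm (bosses out to 72 mm). Origin: centre of its underside, on the bench; z up. The head slopes down towards its +x side; the face's middle is about 90 mm above the bench, its upper edge up to 120 mm.
- block: Fixed grey bench block, 110 (x) x 80 (y) x 30 mm, with a 26 mm hole in the middle where the dowel hangs freely. Origin: centre of its underside.
- punch: Steel drift punch, round rod 12 mm thick, 108 mm long, lying between stand and block; bystander.
- hammer: Hammer lying at the left; bystander.
- wrench: Wrench lying at the right; bystander.
- can: Upright can, 56 mm wide, 100 mm high, beyond the middle; bystander. Origin: centre of its underside.
- sleeve0: Brass sleeve, 32 mm wide, 28 mm high, standing at the near end of the punch; bystander.
- sleeve1: Second brass sleeve like it, between punch and can; bystander.
There are look-alikes about, which are no part of the job. Several things look just like the block: the one meant starts farthest to the robot's right.

How it is judged:
By the outcome, as a careful person would: the job done as asked, in the order asked, and still so for the second after the job is handed in, while the arm keeps its last pose, push and grip.
It also fails if it takes over 45 s, if anything falls off the work surface, if the arm or the gripper's body presses on something with over 40 N, if the wrist force passes 120 N, or if a joint passes its speed limit or range.

ROBOT

A 6-joint arm with a two-finger parallel gripper is mounted at the origin on the work surface. World frame = base frame: x ahead of the robot, y to its left, z up, the work surface at z = 0. Lengths are in m, angles in rad, forces in N, time in s.
With the tool pointing down it reaches from about 0.325 to 0.775 m from the base axis. Payload 5.5 kg.
Tool frame: the origin (TCP) lies at the very end of the fingers, on their centre line; the grasp point (between the pads) lies env.tcp_to_grasp behind it (env.tcp_to_grasp is the distance from the TCP to the grasp point, in m); z points along the fingers, y is the line along which they close (so a half turn about z gives the same grasp; the last joint's range is limited). The gripper opens to 85 mm and grips with 20 to 120 N. Pads are 22 mm wide; open, the fingers measure 114 mm over their backs; the gripper's body (76 mm by 85 mm) begins 54 mm behind the grasp point. The pads swing forward as they close: fully open they stand 13 mm farther back than shut.
Start: joints at [-1.302, 0.091, 1.231, -0, 1.82, -0.057], TCP at [0.192, -0.568, 0.231] pointing down, gripper open.
Joint ranges: [-2.87, 2.87], [-0.86, 2.18], [0.17, 2.46], [-1.51, 4.65], [0.06, 2.69], [-2.65, 2.65]. Speed limits (rad/s): [2.57, 2.57, 3.01, 3.14, 3.14, 3.14].

INTERFACE

Orientations are given as a unit quaternion [x, y, z, w].
In Python, from plant import read_state, cams, env gives the robot as it stands.
- The arm moves only by the shell command python3 -m pendant 'ROWS' [OPENING] [FORCE]. ROWS is JSON, a list of rows, each a list of 2 entries, a list of its own where there are three numbers: the shift along the world's x, y, z in mm, then the turn, a rotation vector about the world's x, y, z in degrees. In form: [[[x, y, z], [ax, ay, az]], ...]. A call has exactly 10 rows; each row shifts and turns the commanded pose from where the row before left it; what a row does not reach is not made up. A row lasts 1/12 s, in which the tool goes at most 41.7 mm and 7.16 degrees, less where a joint would pass 70% of its speed; a pose out of reach is approached as far as the arm can. A call with a gripper value outside its range is refused whole. OPENING is the finger opening in mm, from 0 to 85.4, set as the call begins (- or left out, the last holds). The fingers move at their own pace and stop on an object; FORCE is the grip in N (left out, the last holds). Time passes only in rows, so rows that do not move let the fingers close, or fill a call up. It gives the time, the measured TCP pose, the force, the opening and the grip force at its end, in the units of the state.
- read_state(): the state, without advancing time (a new reading comes with each control period).
- cams.get_image(name): name is "scene" or "top" or "wrist"; returns a dict with "image" (384x512x3 uint8, red, green, blue), "intrinsics" (3x3 intrinsics, pixels), "distortion" ([k1, k2, p1, p2, k3] as OpenCV has them; the pictures are not rectified), "eye" and "orientation" of the camera in the world; the wrist camera has in their place "hand_eye" (4x4, takes a point from camera to tool coordinates, whose origin is the TCP and whose axes are the flange's). Camera axes: x right, y down, z forward; pixel columns grow to the right and rows downward; lengths in m; the calibration is good to about 2 mm. A picture is of the moment at which its call begins: read the wrist's pose just before it. There is no depth.
- env.finish_job(): hands the job in; it is judged then, once.
The state is a dict: "time_s": time; "qpos": joint angles; "qvel": joint speeds; "joint_efforts": joint torques, N m; "ee_pos": TCP position; "tcp_rot": TCP orientation; "contact_force": force on the tool from outside, world axes, zero at the start; "moment": the same for the moment, N m; "grip_width": opening from 0.0 (shut) to 1.0 (fully open); "gripper_force": force on a finger pad.
Only numpy, scipy, OpenCV 4.12 (cv2) and the standard library are available. Lean on these libraries where they do the work, as an engineer would, in place of code of your own. Each camera call takes 0.05 s, during which the arm holds its last target. There are 200 camera calls.

## Working session

There is one attempt and no reset: what is moved stays moved. The work goes in short steps, Python scripts to look and compute and a shell command to move; the robot and the scene stay as the last step left them, time stands still between calls to the robot, and variables do not carry over. Pictures are saved under pics/ and viewed, at most 10 in all, crops included, and the job is handed in when it is done.

```bash
mkdir -p pics; ls
cat > h.py <<'E'
import numpy as np, cv2
from scipy.spatial.transform import Rotation as R
from plant import read_state, cams, env
def grab(n):
    s=read_state(); d=cams.get_image(n); d['s']=s
    return d
E
python3 - <<'E'
from h import *
import pickle
for n in ['scene','top','wrist']:
    d=grab(n); pickle.dump(d,open(f'pics/{n}0.pkl','wb'))
    cv2.imwrite(f'pics/{n}0.png',d['image'][:,:,::-1])
    print(n,np.round(d['intrinsics'],1).tolist(),d['distortion'],{k:d[k] for k in d if k in('eye','orientation','hand_eye')})
print(env.tcp_to_grasp); print(d['s'])
a=[cv2.imread(f'pics/{n}0.png') for n in ['scene','top']]
cv2.imwrite('pics/s.png',cv2.resize(a[0],(800,600))); cv2.imwrite('pics/t.png',cv2.resize(a[1],(800,600)))
E
```

```text
pics
scene [[457.0, 0.0, 260.1], [0.0, 457.0, 199.5], [0.0, 0.0, 1.0]] [-0.14165289  0.          0.          0.          0.        ] {'eye': array([ 1.46345174, -0.33446363,  1.06959001]), 'orientation': array([ 0.76118084,  0.52046705, -0.22504293, -0.31475936])}
top [[388.9, 0.0, 252.7], [0.0, 388.9, 191.6], [0.0, 0.0, 1.0]] [-0.04159942  0.          0.          0.          0.        ] {'eye': array([ 3.01541747e-01, -6.09216847e-04,  1.02554172e+00]), 'orientation': array([-0.70063817,  0.70678271, -0.0681975 ,  0.07009607])}
wrist [[309.3, 0.0, 254.1], [0.0, 309.3, 191.0], [0.0, 0.0, 1.0]] [-0.00694392  0.          0.          0.          0.        ] {'hand_eye': array([[-7.76505792e-04, -9.60159935e-01, -2.79449989e-01,
         7.12467200e-02],
       [ 9.99999688e-01, -7.86033428e-04, -7.79665259e-05,
         1.63940896e-03],
       [-1.44796698e-04, -2.79449962e-01,  9.60160246e-01,
        -1.42463028e-01],
       [ 0.00000000e+00,  0.00000000e+00,  0.00000000e+00,
         1.00000000e+00]])}
0.0187
{'time_s': 0.1, 'qpos': array([-1.30169778e+00,  9.18148117e-02,  1.23178830e+00,  8.49771392e-06,
        1.81979192e+00, -5.67059015e-02]), 'qvel': array([-0.00091007, -0.00134687, -0.00320681, -0.00181857, -0.00250523,
        0.00034594]), 'joint_efforts': array([ 3.03419416e-03, -4.60216856e+01, -4.19218469e+01,  1.42608638e-05,
        1.05710851e-02,  1.41617159e-05]), 'ee_pos': array([ 0.19197256, -0.56819156,  0.23023234]), 'tcp_rot': array([ 9.86760180e-01,  1.62183648e-01, -9.14275560e-05, -8.96548190e-04]), 'contact_force': array([ 0.29426377,  0.8435196 , -0.81161086]), 'moment': array([-0.00234452,  0.00767831, -0.01526694]), 'gripper_force': 0.0, 'grip_width': 0.9988445867536506}
```

View pics/t.png

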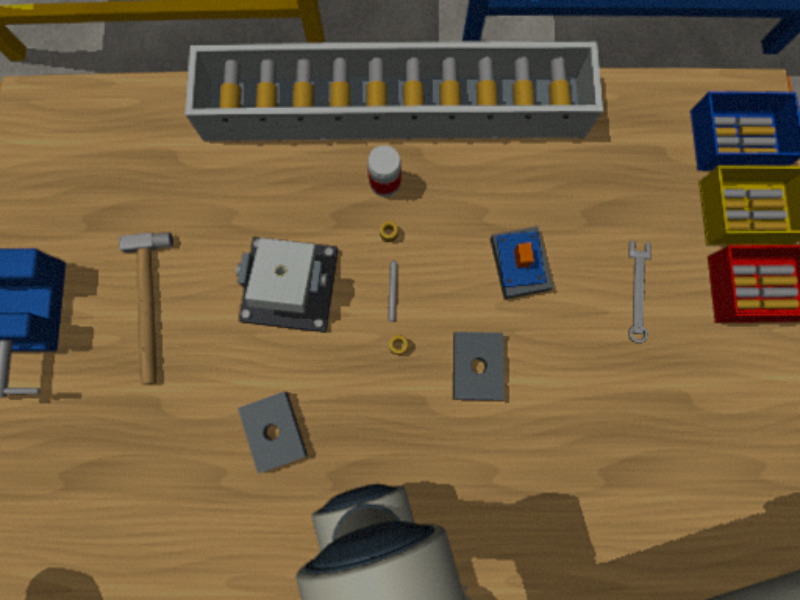

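View pics/s.png

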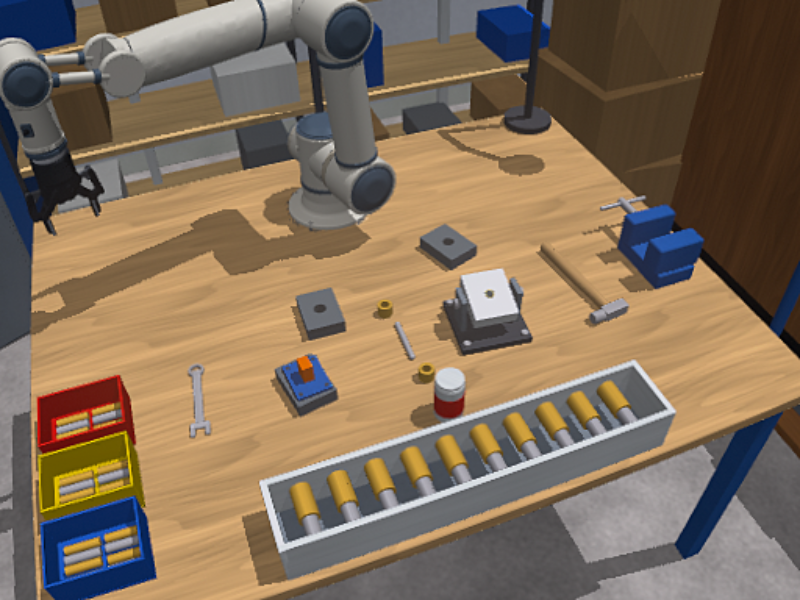

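The top view (800x600) shows three look-alike blocks: (272,432), (479,366), and the one carrying the blue plate with the orange grip (521,262). The plate's block is the farthest right, so it is the one meant. The stage head is near (280,275) and its ring at (281,270). I'll confirm this in an enlarged crop.

Run:
```python
import cv2,numpy as np
t=cv2.imread('pics/top0.png'); s=cv2.imread('pics/scene0.png')
c=[(t,305,140),(t,145,145),(s,170,220),(s,280,165)]
f=[cv2.resize(i[y:y+60,x:x+80],(400,300),interpolation=cv2.INTER_CUBIC) for i,x,y in c]
cv2.imwrite('pics/m.png',np.vstack([np.hstack(f[:2]),np.hstack(f[2:])]))
```

```text
(no output)
```

View pics/m.png

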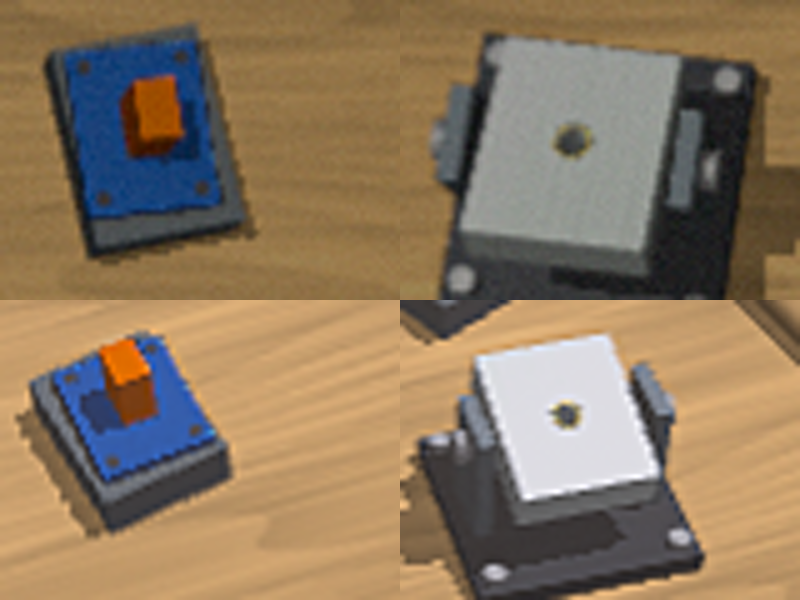

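The crop confirms it: the plate, with its orange grip, sits on the right-hand block, and the white face has its brass ring at the centre. Next I fit both poses from the corners.

```bash
cat >> h.py <<'E'
import pickle
from scipy.optimize import least_squares
def campose(d):
    if 'hand_eye' in d:
        T=np.eye(4);T[:3,:3]=R.from_quat(d['s']['tcp_rot']).as_matrix();T[:3,3]=d['s']['ee_pos']
        T=T@d['hand_eye']; return T[:3,:3],T[:3,3]
    return R.from_quat(d['orientation']).as_matrix(),np.array(d['eye'])
def proj(d,P):
    M,e=campose(d); r=cv2.Rodrigues(M.T)[0]
    return cv2.projectPoints(np.array(P,float),r,-M.T@e,d['intrinsics'],d['distortion'])[0][:,0]
def crop2px(pts,x,y,k): return (np.array(pts,float)+.5)/k-.5+[x,y]
def Rz(a): return R.from_euler('z',a).as_matrix()
def seatR(yaw,t): return R.from_euler('ZY',[yaw,t]).as_matrix()   # +t about y: x axis dips
Q=np.array([[1,1],[1,-1],[-1,-1],[-1,1]])   # far-left, far-right, near-right, near-left
PL=np.c_[Q*[.045,.035],np.full(4,.008)]; GR=np.c_[Q*[.016,.011],np.full(4,.048)]
SE=np.vstack([np.c_[Q*[.055,.045],np.zeros(4)],[0,0,0]])
def fitplate(obs,x0=(.37,-.25,0)):  # obs: (d,modelpts,px)
    f=lambda p:np.concatenate([(proj(d,(Rz(p[2])@m.T).T+[p[0],p[1],.03])-u).ravel() for d,m,u in obs])
    return least_squares(f,x0,loss='soft_l1')
def fitseat(obs,x0=(.35,.15,.09,0,.3)):
    f=lambda p:np.concatenate([(proj(d,(seatR(p[3],p[4])@m.T).T+p[:3])-u).ravel() for d,m,u in obs])
    return least_squares(f,x0,loss='soft_l1')
E
python3 - <<'E'
from h import *
t,s=[pickle.load(open(f'pics/{n}0.pkl','rb')) for n in('top','scene')]
# top: up in image = +x, left = +y
pt=crop2px([[62,48],[196,42],[222,207],[88,217]],305,140,5); gt=crop2px([[137,78],[178,77],[184,136],[142,137]],305,140,5)
# scene: far edge (+x) is nearest to camera
ps=crop2px([[216,138],[108,181],[52,75],[158,40]],170,220,5); gs=crop2px([[150,78],[115,86],[100,46],[137,39]],170,220,5)
ft=crop2px([[95,37],[283,58],[248,250],[60,233],[173,140]],145,145,5)
fs=crop2px([[260,172],[125,202],[73,57],[208,35],[167,114]],280,165,5)
for ob in ([(t,PL,pt),(t,GR,gt)],[(s,PL,ps),(s,GR,gs)],[(t,PL,pt),(t,GR,gt),(s,PL,ps),(s,GR,gs)]):
    r=fitplate(ob); print('plate',np.round(r.x,4),np.round(r.fun,1).tolist())
for ob in ([(t,SE,ft)],[(s,SE,fs)],[(t,SE,ft),(s,SE,fs)]):
    r=fitseat(ob); print('seat',np.round(r.x,4),np.round(r.fun,1).tolist())
E
```

```text
plate [ 0.5666 -0.2113  0.0766] [1.1, 0.7, 0.4, -0.3, -0.3, -0.3, -0.1, -0.1, -0.7, 0.1, -0.3, -0.4, 0.2, -0.0, -0.1, 0.5]
plate [ 0.5705 -0.2126  0.0975] [0.1, 0.1, -0.7, 0.0, 0.1, 0.2, 0.5, -0.6, 0.6, -0.7, 0.5, 0.3, -0.4, 0.9, -0.8, -0.3]
plate [ 0.5677 -0.2117  0.0849] [1.1, 0.4, 0.4, -0.8, 0.0, -0.9, 0.3, -0.4, -0.5, -0.3, -0.2, -0.9, 0.4, -0.5, 0.1, 0.1, -0.0, -0.5, -0.9, -0.8, 0.3, -0.6, 0.7, -1.3, 0.6, -1.4, 0.4, -0.5, -0.3, 0.1, -0.6, -1.0]
seat [ 0.5292  0.1776  0.1189 -0.0926  0.2969] [1.3, 0.4, -0.2, -0.9, -0.0, -0.1, -0.5, 0.2, -0.1, 0.2]
seat [ 0.5325  0.1843  0.0842 -0.1162  0.2358] [0.3, 0.3, -0.1, -0.4, 0.2, 0.1, -0.3, -0.3, -0.1, 0.2]
seat [ 0.5365  0.1828  0.0885 -0.1099  0.2405] [2.3, 0.3, -0.4, -0.6, -0.5, 0.2, 0.5, -0.1, 0.2, 0.4, 0.6, 0.2, 0.2, -0.3, 0.3, 0.0, -0.2, -0.5, 0.1, 0.1]
```

```bash
python3 -m pendant '[[[18.8,17.8,-3],[0,0,-0.7]],[[18.8,17.8,-3],[0,0,-0.7]],[[18.8,17.8,-3],[0,0,-0.7]],[[18.8,17.8,-3],[0,0,-0.7]],[[18.8,17.8,-3],[0,0,-0.7]],[[18.8,17.8,-3],[0,0,-0.7]],[[18.8,17.8,-3],[0,0,-0.7]],[[18.8,17.8,-3],[0,0,-0.7]],[[18.8,17.8,-3],[0,0,-0.7]],[[18.8,17.8,-3],[0,0,-0.7]]]' && python3 -m pendant '[[[20,19,-3],[0,0,-0.8]],[[20,19,-3],[0,0,-0.8]],[[20,19,-3],[0,0,-0.8]],[[20,19,-3],[0,0,-0.8]],[[20,19,-3],[0,0,-0.8]],[[20,19,-3],[0,0,-0.8]],[[20,19,-3],[0,0,-0.8]],[[20,19,-3],[0,0,-0.8]],[[14,14,-3],[0,0,0]],[[14,14,-3],[0,0,0]]]'
python3 - <<'E'
from h import *
d=grab('wrist'); pickle.dump(d,open('pics/w1.pkl','wb'))
cv2.imwrite('pics/w1.png',cv2.resize(d['image'][:,:,::-1],(800,600),interpolation=cv2.INTER_CUBIC))
print(d['s']['qvel'],d['s']['time_s'],d['s']['contact_force'])
E
```

```text
time_s: 0.98
ee_pos: [0.3807, -0.3894, 0.2008]
tcp_rot: [0.995, 0.101, -0.0, -0.0]
contact_force: [0.5, 0.4, 0.4]
grip_width: 1.001
gripper_force: 0.0
time_s: 1.82
ee_pos: [0.5688, -0.2092, 0.1705]
tcp_rot: [0.999, 0.046, -0.0, -0.0]
contact_force: [0.2, -0.3, 0.2]
grip_width: 0.999
gripper_force: 0.0
[ 0.36099885  0.25870928 -0.21293926 -0.00341548 -0.04664945  0.36242438] 1.8167 [ 0.18191039 -0.2752113   0.24186653]
```

View pics/w1.png

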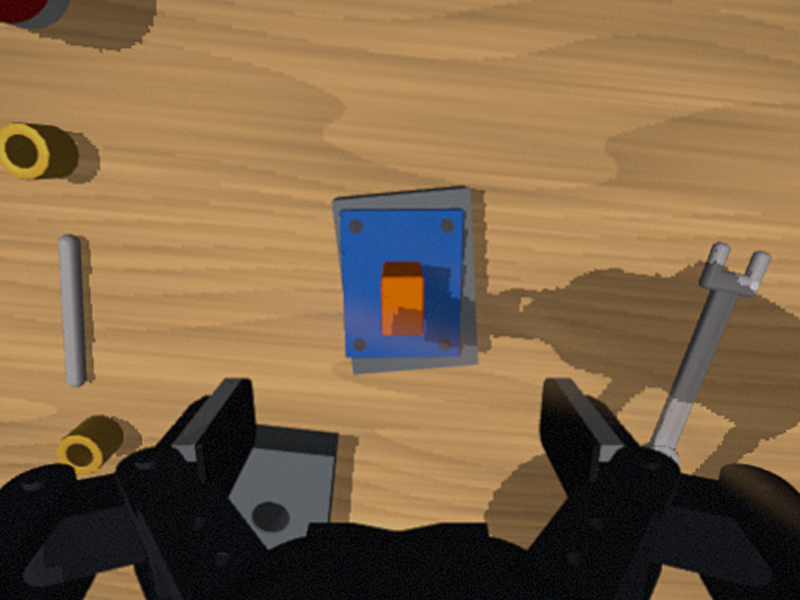

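The plate's top-face corners are at (339,210), (464,209), (463,355) and (348,357). The grip's top face is at (382,276), (423,276), (423,334) and (383,334).

Run:
```python
from h import *
d=pickle.load(open('pics/w1.pkl','rb')); k=1.5625
p=crop2px([[339,210],[464,209],[463,354.5],[348,357]],0,0,k); g=crop2px([[382,276],[423,276],[423,334],[383,334]],0,0,k)
r=fitplate([(d,PL,p),(d,GR,g)],(.568,-.212,.08)); print(r.x,np.round(r.fun,1).tolist())
s=read_state(); print(s['ee_pos'],R.from_quat(s['tcp_rot']).as_matrix()[:,0],s['qvel'])
```

```text
[ 0.56863215 -0.21387702  0.114758  ] [0.0, -0.2, -0.3, -1.4, -1.1, 0.6, -0.4, 0.5, -0.6, -0.3, 1.3, -0.9, 1.6, 0.5, 0.0, 1.1]
[ 0.57043529 -0.2064214   0.16950288] [ 9.95474904e-01  9.50246730e-02 -1.63164853e-04] [-0.03718364 -0.01732915  0.02695998 -0.01172585  0.01117286 -0.06968354]
```

```bash
python3 -m pendant '[[[0,-2,-15],[0,0,0.4]],[[0,-2,-15],[0,0,0.3]],[[0,0,-15],[0,0,0]],[[0,0,-15],[0,0,0]],[[0,0,-15],[0,0,0]],[[0,0,-15],[0,0,0]],[[0,0,-15],[0,0,0]],[[0,0,-10],[0,0,0]],[[0,0,-5],[0,0,0]],[[0,0,0],[0,0,0]]]'
python3 - <<'E'
from h import *
s=read_state(); print(s['ee_pos'],R.from_quat(s['tcp_rot']).as_matrix()[:,0],s['qvel'],s['contact_force'])
E
```

```text
time_s: 2.7
ee_pos: [0.5672, -0.2142, 0.0496]
tcp_rot: [0.999, 0.052, -0.001, -0.001]
contact_force: [0.0, -0.3, -0.6]
grip_width: 0.998
gripper_force: 0.0
[ 0.56717606 -0.21417534  0.04958352] [ 0.99458993  0.10384924 -0.00248987] [-0.00010444 -0.01615891 -0.03230695  0.00150364  0.01811304  0.00018296] [ 0.03534657 -0.34557876 -0.59757273]
```

```bash
python3 -m pendant '[[[1,0,0],[0,0,0]],[[0,0,0],[0,0,0]],[[0,0,0],[0,0,0]],[[0,0,0],[0,0,0]],[[0,0,0],[0,0,0]],[[0,0,0],[0,0,0]],[[0,0,0],[0,0,0]],[[0,0,0],[0,0,0]],[[0,0,0],[0,0,0]],[[0,0,0],[0,0,0]]]' 0 80
python3 - <<'E'
from h import *
s=read_state(); print(s['ee_pos'],R.from_quat(s['tcp_rot']).as_matrix()[:,0],s['grip_width'],s['contact_force'],s['moment'],s['gripper_force'])
E
```

```text
time_s: 3.53
ee_pos: [0.5695, -0.2146, 0.0522]
tcp_rot: [0.999, 0.052, 0.001, 0.0]
contact_force: [-0.7, 1.3, 4.3]
grip_width: 0.239
gripper_force: 80.7
[ 0.56948821 -0.21463316  0.05218013] [0.99457927 0.10397259 0.0013328 ] 0.23946667211503878 [-0.72728179  1.27406207  4.33423254] [ 0.07343204  0.03653693 -0.01375771] 80.69701910018921
```

```bash
python3 -m pendant '[[[0,0,5],[0,0,0]],[[0,0,10],[0,0,0]],[[0,0,15],[0,0,0]],[[0,0,20],[0,0,0]],[[0,0,25],[0,0,0]],[[0,0,25],[0,0,0]],[[0,0,25],[0,0,0]],[[0,0,25],[0,0,0]],[[-5,10,20],[0,0,0]],[[-5,15,15],[0,0,0]]]' && python3 -m pendant '[[[-7,20,0],[0,0,-0.6]],[[-7,20,0],[0,0,-0.6]],[[-7,20,0],[0,0,-0.6]],[[-7,20,0],[0,0,-0.6]],[[-7,20,0],[0,0,-0.6]],[[-7,20,0],[0,0,-0.6]],[[-7,20,0],[0,0,-0.6]],[[-7,20,0],[0,0,-0.6]],[[-7,20,0],[0,0,-0.6]],[[-7,20,0],[0,0,-0.6]]]' && python3 -m pendant '[[[-7,20,0],[0,0,-0.7]],[[-7,20,0],[0,0,-0.7]],[[-7,20,0],[0,0,-0.7]],[[-7,20,0],[0,0,-0.7]],[[-7,20,0],[0,0,-0.7]],[[-7,20,0],[0,0,-0.7]],[[-7,20,0],[0,0,-0.7]],[[-7,20,0],[0,0,-0.7]],[[-3,12,0],[0,0,-0.7]],[[0,0,0],[0,0,0]]]'
python3 - <<'E'
from h import *
d=grab('wrist'); pickle.dump(d,open('pics/w2.pkl','wb'))
cv2.imwrite('pics/w2.png',cv2.resize(d['image'][:,:,::-1],(800,600),interpolation=cv2.INTER_CUBIC))
s=read_state(); print(s['qvel'],s['ee_pos'],R.from_quat(s['tcp_rot']).as_matrix()[:,0],s['time_s'],s['contact_force'],s['moment'],s['grip_width'],d['s']['ee_pos'])
E
```

```text
time_s: 4.37
ee_pos: [0.5589, -0.1903, 0.2384]
tcp_rot: [0.999, 0.051, 0.0, 0.001]
contact_force: [0.8, 0.0, -2.3]
grip_width: 0.241
gripper_force: 79.8
time_s: 5.2
ee_pos: [0.4882, 0.0114, 0.2363]
tcp_rot: [1.0, -0.001, -0.0, 0.0]
contact_force: [0.2, 1.3, -1.6]
grip_width: 0.241
gripper_force: 79.8
time_s: 6.03
ee_pos: [0.429, 0.1844, 0.2363]
tcp_rot: [0.999, -0.054, -0.0, -0.0]
contact_force: [-0.3, 0.0, -1.7]
grip_width: 0.239
gripper_force: 79.7
[-3.44876049e-02  6.99946782e-05 -7.40757030e-05 -1.42987700e-02
 -1.22941411e-03 -2.13875056e-02] [0.42944207 0.18324302 0.23625386] [ 9.94150332e-01 -1.08003249e-01 -6.44535447e-04] 6.0833 [ 0.92128001 -0.49704069 -1.78480903] [-0.05163771 -0.01086155  0.00883039] 0.2414361332367529 [0.42899513 0.18444545 0.23630938]
```

View pics/w2.png

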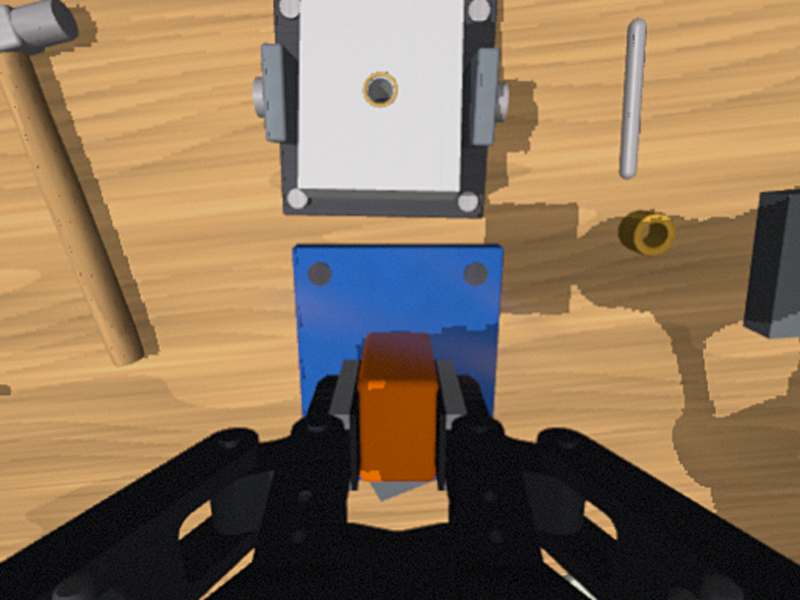

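The wrist view shows the ring centre at (380,90). The face's near corners are at (298,190) and (460,192), and its side edges meet the top of the picture at x=300 and x=464. The held plate's far top edge runs (295,249)-(502,249). The grip's top face runs from (360,380)-(437,380) back to (361,480)-(435,480).

```bash
cat > fit.py <<'E'
from h import *
t,s=[pickle.load(open(f'pics/{n}0.pkl','rb')) for n in('top','scene')]
w=pickle.load(open('pics/w2.pkl','rb'))
ft=crop2px([[95,37],[283,58],[248,250],[60,233],[173,140]],145,145,5)
fs=crop2px([[260,172],[125,202],[73,57],[208,35],[167,114]],280,165,5)
fw=crop2px([[464,1],[460,192],[298,190],[300,1],[380,90]],0,0,1.5625)
def f(p):
    sw=np.vstack([[p[5],-.045,0],SE[2],SE[3],[p[6],.045,0],SE[4]])
    out=[]
    for i,(d,m,u) in enumerate([(t,SE,ft),(s,SE,fs),(w,sw,fw)]):
        b=p[7+3*i:10+3*i]
        out+=[(proj(d,(seatR(p[3],p[4])@m.T).T+p[:3]+b)-u).ravel()/.5,b/.0015]
    return np.concatenate(out)
r=least_squares(f,np.r_[.536,.183,.09,-.11,.24,.03,.03,np.zeros(9)],loss='soft_l1',x_scale=np.r_[np.full(7,.01),np.full(9,.001)])
print('seat',np.round(r.x[:7],4)); print('bias mm',np.round(r.x[7:]*1e3,1)); print(np.round(r.fun*.5,1).tolist())
c=np.linalg.inv(r.jac.T@r.jac); print('sig',np.round(np.sqrt(np.diag(c))[:5],4))
# plate in hand
M=R.from_quat(w['s']['tcp_rot']).as_matrix(); P0=w['s']['ee_pos']; F=np.diag([1,-1,-1.])
pts=np.vstack([PL[:2],GR]); px=crop2px([[295,249],[502,249],[360,380],[437,380],[435,480],[361,480]],0,0,1.5625)
def g(q):
    A=M@R.from_euler('yz',[q[3],q[4]]).as_matrix()@F
    return np.concatenate([(proj(w,(A@pts.T).T+P0+M@q[:3])-px).ravel()/.6,q[1:2]/.001,[(q[2]-.022)/.002,q[3]/.03,q[4]/.02]])
h=least_squares(g,[0,0,.022,0,0],x_scale=.01); print('hand',np.round(h.x,4),np.round(h.fun*.6,1).tolist())
E
python3 fit.py
```

```text
seat [ 0.5369  0.1816  0.0903 -0.123   0.2387  0.0489  0.0476]
bias mm [-0.7  0.9  0.1  0.5 -0.1 -0.6  0.1 -0.8  0.5]
[2.5, -0.1, -0.2, -0.5, -0.8, 0.4, 0.2, -0.4, 0.2, 0.3, -0.2, 0.3, 0.0, 0.3, 0.4, -0.3, -0.3, 0.2, -0.1, -0.1, -0.4, -0.1, 0.1, 0.2, -0.0, -0.2, -0.2, -0.0, 0.0, 0.0, 0.2, -0.2, -0.4, -0.0, 0.3, 0.2, 0.0, -0.3, 0.2]
sig [0.0011 0.0011 0.0016 0.0038 0.0169]
hand [-0.0026  0.0016  0.0265 -0.0012  0.0031] [-0.3, 0.0, 0.1, 0.3, -1.1, -0.0, 1.0, 0.1, 0.4, -0.1, -0.3, -0.2, 0.9, 1.4, -0.0, 0.1]
```

```bash
cat > tgt.py <<'E'
from h import *
import sys
S=np.array([.5375,.182,.0903]); yaw,t=-.121,.239; dx=-.0015
A=seatR(yaw,t); n=A[:,2]
s=read_state(); M=R.from_quat(s['tcp_rot']).as_matrix(); T=A@np.diag([1,-1,-1.])
print('rotvec deg',np.round(np.degrees(R.from_matrix(T@M.T).as_rotvec()),2),'n',n.round(3),'x',A[:,0].round(3),'y',A[:,1].round(3))
for hgt in (.045,.02,.01,0): print(hgt,'shift mm',np.round((S+n*(.022+hgt)-A[:,0]*dx-s['ee_pos'])*1e3,1))
print('F seat frame',np.round(A.T@s['contact_force'],1),'M',np.round(A.T@s['moment'],2),'pos seat mm',np.round(A.T@(s['ee_pos']-S)*1e3,1),'t',s['time_s'],'grip',s['grip_width'],'qv',np.abs(s['qvel']).max().round(3))
E
python3 tgt.py
```

```text
rotvec deg [ 1.59 13.56 -0.73] n [ 0.235 -0.029  0.972] x [ 0.964 -0.117 -0.237] y [0.121 0.993 0.   ]
0.045 shift mm [125.2  -3.3 -81.2]
0.02 shift mm [ 119.4   -2.6 -105.5]
0.01 shift mm [ 117.    -2.3 -115.2]
0 shift mm [ 114.7   -2.  -124.9]
F seat frame [ 1.4 -0.4 -1.5] M [-0.05 -0.02 -0.  ] pos seat mm [-138.9  -11.8  116.4] t 6.0833 grip 0.2414361332367529 qv 0.034
```

```bash
python3 -m pendant '[[[14,-0.4,-9],[0.18,1.5,-0.08]],[[14,-0.4,-9],[0.18,1.5,-0.08]],[[14,-0.4,-9],[0.18,1.5,-0.08]],[[14,-0.4,-9],[0.18,1.5,-0.08]],[[14,-0.4,-9],[0.18,1.5,-0.08]],[[14,-0.4,-9],[0.18,1.5,-0.08]],[[14,-0.4,-9],[0.18,1.5,-0.08]],[[14,-0.3,-9],[0.18,1.5,-0.08]],[[13,-0.2,-9],[0.16,1.5,-0.09]],[[0,0,0],[0,0,0]]]'
python3 - <<'E'
from h import *
a=[]
for n,(x,y) in {'scene':(280,140),'top':(145,130)}.items():
    d=grab(n); a.append(cv2.resize(d['image'][y:y+75,x:x+100,::-1],(400,300),interpolation=cv2.INTER_CUBIC))
cv2.imwrite('pics/ap.png',np.hstack(a))
E
python3 tgt.py
```

```text
time_s: 6.92
ee_pos: [0.5564, 0.1771, 0.1506]
tcp_rot: [0.991, -0.063, -0.121, -0.006]
contact_force: [-0.3, 0.3, -2.1]
grip_width: 0.24
gripper_force: 79.7
rotvec deg [ 0.05 -0.05  0.21] n [ 0.235 -0.029  0.972] x [ 0.964 -0.117 -0.237] y [0.121 0.993 0.   ]
0.045 shift mm [-0.5  1.9  1.2]
0.02 shift mm [ -6.4   2.6 -23.1]
0.01 shift mm [ -8.7   2.9 -32.8]
0 shift mm [-11.1   3.2 -42.5]
F seat frame [ 0.2  0.3 -1.9] M [-0.03 -0.22  0.03] pos seat mm [ 2.5 -1.8 66. ] t 7.0167 grip 0.24119742082881768 qv 0.052
```

View pics/ap.png

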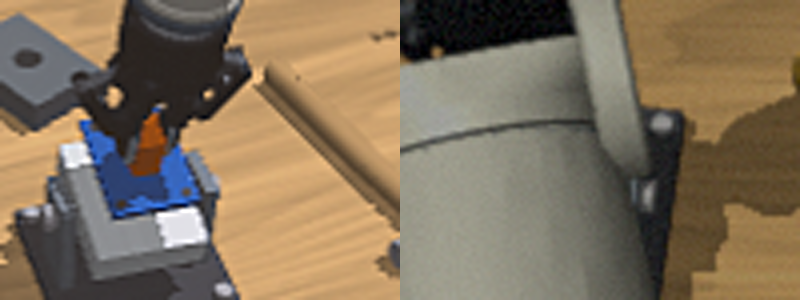

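The held plate hovers over the white face and the top view is blocked by the arm. I'll descend along the normal.

```bash
python3 -m pendant '[[[-0.5,1.9,0],[0,0,0.2]],[[-1,0.1,-4],[0,0,0]],[[-1,0.1,-4],[0,0,0]],[[-1,0.1,-4],[0,0,0]],[[-1,0.1,-4],[0,0,0]],[[-1,0.1,-4],[0,0,0]],[[-1,0.1,-4],[0,0,0]],[[-0.7,0.1,-3],[0,0,0]],[[-0.7,0.1,-3],[0,0,0]],[[0,0,0],[0,0,0]]]'; python3 tgt.py
```

```text
time_s: 7.85
ee_pos: [0.5467, 0.1819, 0.1244]
tcp_rot: [0.991, -0.059, -0.119, -0.007]
contact_force: [-0.6, 0.3, -2.3]
grip_width: 0.238
gripper_force: 79.7
rotvec deg [ 0.01  0.03 -0.06] n [ 0.235 -0.029  0.972] x [ 0.964 -0.117 -0.237] y [0.121 0.993 0.   ]
0.045 shift mm [ 8.  -2.  30.7]
0.02 shift mm [ 2.1 -1.3  6.4]
0.01 shift mm [-0.3 -1.  -3.3]
0 shift mm [ -2.6  -0.7 -13. ]
F seat frame [-0.1  0.2 -2.4] M [ 0.01 -0.22  0.04] pos seat mm [ 0.8  1.  35.3] t 7.85 grip 0.23765506317399065 qv 0.014
```

```bash
python3 -m pendant '[[[-0.4,-0.3,-1],[0,0,0]],[[-0.4,-0.3,-1],[0,0,0]],[[-0.3,-0.2,-1],[0,0,0]],[[-0.3,0,-1],[0,0,0]],[[-0.3,0,-1],[0,0,0]],[[-0.3,0,-1],[0,0,0]],[[-0.3,0,-1],[0,0,0]],[[-0.3,0,-1],[0,0,0]],[[0,0,0],[0,0,0]],[[0,0,0],[0,0,0]]]'; python3 tgt.py
```

```text
time_s: 8.68
ee_pos: [0.5445, 0.1812, 0.1172]
tcp_rot: [0.991, -0.059, -0.118, -0.007]
contact_force: [1.0, -0.1, -1.7]
grip_width: 0.238
gripper_force: 79.7
rotvec deg [-0.    0.09 -0.07] n [ 0.235 -0.029  0.972] x [ 0.964 -0.117 -0.237] y [0.121 0.993 0.   ]
0.045 shift mm [10.2 -1.3 37.9]
0.02 shift mm [ 4.3 -0.5 13.6]
0.01 shift mm [ 2.  -0.3  3.9]
0 shift mm [-0.4  0.  -5.8]
F seat frame [ 1.4  0.  -1.4] M [ 0.01 -0.21 -0.01] pos seat mm [ 0.5  0.  27.8] t 8.6833 grip 0.23822827484997328 qv 0.004
```

```bash
python3 -m pendant '[[[-0.2,0,-1],[0,0,0]],[[-0.2,0,-1],[0,0,0]],[[-0.2,0,-1],[0,0,0]],[[-0.2,0,-1],[0,0,0]],[[-0.1,0,-0.5],[0,0,0]],[[0,0,0],[0,0,0]],[[0,0,0],[0,0,0]],[[0,0,0],[0,0,0]],[[0,0,0],[0,0,0]],[[0,0,0],[0,0,0]]]'; python3 tgt.py
python3 - <<'E'
from h import *
d=grab('scene'); a=cv2.resize(d['image'][140:215,280:380,::-1],(800,600),interpolation=cv2.INTER_CUBIC)
cv2.imwrite('pics/in.png',a)
E
```

```text
time_s: 9.52
ee_pos: [0.5437, 0.1812, 0.1128]
tcp_rot: [0.991, -0.059, -0.118, -0.007]
contact_force: [0.1, -0.5, -2.7]
grip_width: 0.239
gripper_force: 79.7
rotvec deg [-0.    0.11 -0.06] n [ 0.235 -0.029  0.972] x [ 0.964 -0.117 -0.237] y [0.121 0.993 0.   ]
0.045 shift mm [11.  -1.3 42.2]
0.02 shift mm [ 5.1 -0.5 17.9]
0.01 shift mm [ 2.8 -0.3  8.2]
0 shift mm [ 0.4  0.  -1.5]
F seat frame [ 0.8 -0.5 -2.6] M [-0.05 -0.21 -0.03] pos seat mm [ 0.7 -0.1 23.4] t 9.5167 grip 0.2393905583523672 qv 0.002
```

View pics/in.png

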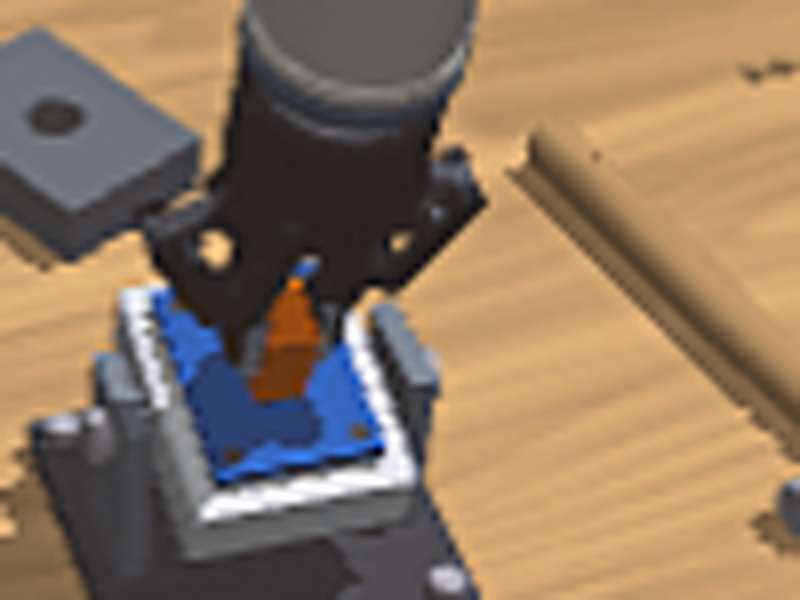

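The plate sits just above the face, dowel in the hole, with even white margins left, right and in front. I'll ease it into contact.

```bash
python3 -m pendant '[[[-0.1,0,-0.5],[0,0,0]],[[-0.1,0,-0.5],[0,0,0]],[[-0.1,0,-0.5],[0,0,0]],[[0,0,0],[0,0,0]],[[0,0,0],[0,0,0]],[[0,0,0],[0,0,0]],[[0,0,0],[0,0,0]],[[0,0,0],[0,0,0]],[[0,0,0],[0,0,0]],[[0,0,0],[0,0,0]]]'; python3 tgt.py
```

```text
time_s: 10.4
ee_pos: [0.5433, 0.1812, 0.1113]
tcp_rot: [0.991, -0.059, -0.118, -0.007]
contact_force: [-0.3, 0.6, -2.1]
grip_width: 0.24
gripper_force: 80.0
rotvec deg [-0.    0.1  -0.06] n [ 0.235 -0.029  0.972] x [ 0.964 -0.117 -0.237] y [0.121 0.993 0.   ]
0.045 shift mm [11.3 -1.2 43.8]
0.02 shift mm [ 5.5 -0.5 19.5]
0.01 shift mm [ 3.1 -0.2  9.8]
0 shift mm [0.8 0.  0. ]
F seat frame [ 0.1  0.5 -2.1] M [-0.03 -0.21  0.01] pos seat mm [ 0.8 -0.1 21.8] t 10.4 grip 0.24018832466140472 qv 0.001
```

```bash
python3 -m pendant '[[[-0.1,0,-0.4],[0,0,0]],[[-0.1,0,-0.4],[0,0,0]],[[-0.1,0,-0.4],[0,0,0]],[[0,0,0],[0,0,0]],[[0,0,0],[0,0,0]],[[0,0,0],[0,0,0]],[[0,0,0],[0,0,0]],[[0,0,0],[0,0,0]],[[0,0,0],[0,0,0]],[[0,0,0],[0,0,0]]]'; python3 tgt.py
```

```text
time_s: 11.23
ee_pos: [0.5434, 0.1811, 0.111]
tcp_rot: [0.991, -0.06, -0.117, -0.007]
contact_force: [2.2, -0.8, 5.5]
grip_width: 0.242
gripper_force: 80.8
rotvec deg [-0.02  0.18 -0.05] n [ 0.235 -0.029  0.972] x [ 0.964 -0.117 -0.237] y [0.121 0.993 0.   ]
0.045 shift mm [11.2 -1.2 44.1]
0.02 shift mm [ 5.4 -0.5 19.8]
0.01 shift mm [ 3.  -0.2 10.1]
0 shift mm [0.7 0.1 0.3]
F seat frame [ 0.9 -0.5  5.9] M [-0.02  0.15  0.02] pos seat mm [ 0.9 -0.2 21.5] t 11.2333 grip 0.24247116498703977 qv 0.001
```

Contact came with +0.36 N·m about y, so the uphill edge touches first. The plate needs a little more tilt.

```bash
python3 -m pendant '[[[0,0,0],[0.03,0.25,0]],[[0,0,0],[0.03,0.25,0]],[[0,0,0],[0.03,0.25,0]],[[0,0,0],[0.03,0.25,0]],[[0,0,0],[0,0,0]],[[0,0,0],[0,0,0]],[[0,0,0],[0,0,0]],[[0,0,0],[0,0,0]],[[0,0,0],[0,0,0]],[[0,0,0],[0,0,0]]]'; python3 tgt.py
```

```text
time_s: 12.07
ee_pos: [0.5434, 0.1812, 0.1108]
tcp_rot: [0.99, -0.059, -0.126, -0.008]
contact_force: [1.2, -1.6, 5.9]
grip_width: 0.241
gripper_force: 80.9
rotvec deg [-0.13 -0.83 -0.06] n [ 0.235 -0.029  0.972] x [ 0.964 -0.117 -0.237] y [0.121 0.993 0.   ]
0.045 shift mm [11.2 -1.2 44.2]
0.02 shift mm [ 5.4 -0.5 19.9]
0.01 shift mm [ 3.  -0.2 10.2]
0 shift mm [0.7 0.  0.5]
F seat frame [-0.1 -1.4  6.1] M [-0.08 -0.31 -0.04] pos seat mm [ 1.  -0.1 21.3] t 12.0667 grip 0.24054598489109444 qv 0.002
```

```bash
python3 -m pendant '[[[0,0,0],[-0.02,-0.15,0]],[[-0.1,0,-0.4],[0,0,0]],[[-0.1,0,-0.4],[0,0,0]],[[0,0,0],[0,0,0]],[[0,0,0],[0,0,0]],[[0,0,0],[0,0,0]],[[0,0,0],[0,0,0]],[[0,0,0],[0,0,0]],[[0,0,0],[0,0,0]],[[0,0,0],[0,0,0]]]'; python3 tgt.py
```

```text
time_s: 12.9
ee_pos: [0.5434, 0.1811, 0.1107]
tcp_rot: [0.99, -0.059, -0.125, -0.008]
contact_force: [0.3, -2.6, 8.1]
grip_width: 0.24
gripper_force: 81.2
rotvec deg [-0.12 -0.63 -0.06] n [ 0.235 -0.029  0.972] x [ 0.964 -0.117 -0.237] y [0.121 0.993 0.   ]
0.045 shift mm [11.3 -1.2 44.3]
0.02 shift mm [ 5.4 -0.5 20. ]
0.01 shift mm [ 3.1 -0.2 10.3]
0 shift mm [0.7 0.1 0.6]
F seat frame [-1.4 -2.5  8. ] M [-0.17 -0.07  0.03] pos seat mm [ 1.  -0.1 21.3] t 12.9 grip 0.24023087074363547 qv 0.002
```

```bash
python3 -m pendant '[[[0,0.2,0],[-0.1,0.07,0]],[[-0.1,0,-0.4],[0,0,0]],[[0,0,-0.4],[0,0,0]],[[0,0,0],[0,0,0]],[[0,0,0],[0,0,0]],[[0,0,0],[0,0,0]],[[0,0,0],[0,0,0]],[[0,0,0],[0,0,0]],[[0,0,0],[0,0,0]],[[0,0,0],[0,0,0]]]'; python3 tgt.py
```

```text
time_s: 13.73
ee_pos: [0.5434, 0.1811, 0.1107]
tcp_rot: [0.99, -0.06, -0.125, -0.007]
contact_force: [-0.1, -2.4, 12.0]
grip_width: 0.242
gripper_force: 81.8
rotvec deg [-0.02 -0.67 -0.05] n [ 0.235 -0.029  0.972] x [ 0.964 -0.117 -0.237] y [0.121 0.993 0.   ]
0.045 shift mm [11.3 -1.2 44.3]
0.02 shift mm [ 5.4 -0.5 20. ]
0.01 shift mm [ 3.  -0.2 10.3]
0 shift mm [0.7 0.  0.6]
F seat frame [-2.7 -2.4 11.7] M [-0.29  0.05  0.05] pos seat mm [ 1.  -0.1 21.3] t 13.7333 grip 0.24187873438255805 qv 0.001
```

```bash
python3 -m pendant '[[[-0.3,-0.4,0],[-0.15,0.07,0]],[[0,0,0],[-0.15,0.07,0]],[[0,0,0],[0,0,0]],[[0,0,0],[0,0,0]],[[0,0,0],[0,0,0]],[[0,0,0],[0,0,0]],[[0,0,0],[0,0,0]],[[0,0,0],[0,0,0]],[[0,0,0],[0,0,0]],[[0,0,0],[0,0,0]]]'; python3 tgt.py
```

```text
time_s: 14.57
ee_pos: [0.5434, 0.1812, 0.1108]
tcp_rot: [0.99, -0.06, -0.125, -0.005]
contact_force: [2.2, -1.5, 10.4]
grip_width: 0.242
gripper_force: 81.7
rotvec deg [ 0.22 -0.75 -0.06] n [ 0.235 -0.029  0.972] x [ 0.964 -0.117 -0.237] y [0.121 0.993 0.   ]
0.045 shift mm [11.3 -1.3 44.2]
0.02 shift mm [ 5.4 -0.6 19.9]
0.01 shift mm [ 3.  -0.3 10.2]
0 shift mm [ 0.7 -0.   0.5]
F seat frame [-0.2 -1.3 10.7] M [ 0.18 -0.07  0.07] pos seat mm [ 0.9 -0.1 21.4] t 14.5667 grip 0.24165615255490425 qv 0.002
```

```bash
python3 -m pendant '[[[0,0,0],[0.12,0.08,0]],[[-0.1,0,-0.3],[0,0,0]],[[-0.1,0,-0.4],[0,0,0]],[[0,0,0],[0,0,0]],[[0,0,0],[0,0,0]],[[0,0,0],[0,0,0]],[[0,0,0],[0,0,0]],[[0,0,0],[0,0,0]],[[0,0,0],[0,0,0]],[[0,0,0],[0,0,0]]]'; python3 tgt.py
python3 - <<'E'
from h import *
a=[]
for n,(x,y,w,h) in {'scene':(285,155,90,68),'wrist':(150,120,204,153)}.items():
    d=grab(n); a.append(cv2.resize(d['image'][y:y+h,x:x+w,::-1],(400,300),interpolation=cv2.INTER_CUBIC))
cv2.imwrite('pics/fin.png',cv2.resize(np.hstack(a),(800,300)))
E
```

```text
time_s: 15.4
ee_pos: [0.5434, 0.1812, 0.1108]
tcp_rot: [0.99, -0.06, -0.126, -0.006]
contact_force: [0.2, -2.0, 13.6]
grip_width: 0.237
gripper_force: 82.0
rotvec deg [ 0.1  -0.78 -0.06] n [ 0.235 -0.029  0.972] x [ 0.964 -0.117 -0.237] y [0.121 0.993 0.   ]
0.045 shift mm [11.3 -1.2 44.3]
0.02 shift mm [ 5.4 -0.5 20. ]
0.01 shift mm [ 3.  -0.2 10.3]
0 shift mm [0.7 0.  0.5]
F seat frame [-2.8 -2.  13.4] M [ 0.2  -0.11  0.05] pos seat mm [ 1.  -0.1 21.3] t 15.4 grip 0.23712908694432913 qv 0.002
```

View pics/fin.png

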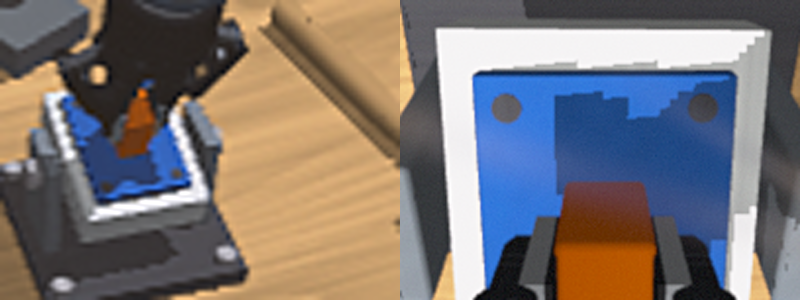

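Flush, with even margins and edges parallel: plate far edge (473,72)-(737,72), face far edge (437,30)-(770,30). One small roll trim remains to centre the pressure.

```bash
python3 -m pendant '[[[0,0,0],[0.1,0.03,0]],[[0,0,0],[0,0,0]],[[0,0,0],[0,0,0]],[[0,0,0],[0,0,0]],[[0,0,0],[0,0,0]],[[0,0,0],[0,0,0]],[[0,0,0],[0,0,0]],[[0,0,0],[0,0,0]],[[0,0,0],[0,0,0]],[[0,0,0],[0,0,0]]]'; python3 tgt.py
```

```text
time_s: 16.33
ee_pos: [0.5434, 0.1812, 0.1107]
tcp_rot: [0.99, -0.06, -0.126, -0.007]
contact_force: [0.7, -2.4, 13.6]
grip_width: 0.243
gripper_force: 81.9
rotvec deg [ 0.01 -0.82 -0.06] n [ 0.235 -0.029  0.972] x [ 0.964 -0.117 -0.237] y [0.121 0.993 0.   ]
0.045 shift mm [11.3 -1.2 44.3]
0.02 shift mm [ 5.4 -0.5 20. ]
0.01 shift mm [ 3.1 -0.2 10.3]
0 shift mm [0.7 0.  0.6]
F seat frame [-2.3 -2.3 13.5] M [ 0.04 -0.05  0.06] pos seat mm [ 0.9 -0.1 21.3] t 16.3333 grip 0.24320338620473597 qv 0.002
```

```bash
python3 -c "
from plant import env
print(env.finish_job())"
```

```text
the job is handed in; nothing more can be done
None
```

I put the plate's dowel into the brass-ringed hole and tilted the plate flush and square on the sloped face; I handed the job in at 16.3 s with the grip held and a steady push of about 15 N (13.5 N measured plus the plate's weight), but no verdict came back.

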